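# Peel a snapped-in parts tray off its stack and show it over the light panel

### The job

Push the black tote along the rollers until it is fully home against the end stop of the yellow bay. There, take the red tab of the white top tray and peel the tray off the stack: raise the tab corner by a few centimetres while the opposite corner is still down in its place, and leave the tote standing in the bay on the rollers. Finish while still holding the tray by its tab, roughly level, centred over the light panel about 10 cm above it and touching nothing else; do not put it down or let go, and leave the small bin, the blue box and the jar alone.

Things in the scene. Friction and masses are not known exactly. Their poses are not given: they have to be found in the camera images.
- bay (a point): Centre of the yellow station bay at the end of the roller lane, at the height of the roller tops, 50 mm above the bench. The lane runs from here along +y. The yellow end stop has its face at y = -77 mm and is 90 mm tall above the bench; yellow side cheeks, also 90 mm tall, reach from y = -83 to +67 mm. A tote fully home has its middle 2 mm to the -y side of this point.
- lane: The roller lane with the bay, fixed; origin on the bench under point bay, axes the same. Freely turning steel rollers of 22 mm diameter, tops 50 mm above the bench, from y = -58 to +327 mm, between aluminium side rails 60 mm tall (inner faces at x = -94 and +94 mm, ending at y = +375 mm).
- tote_mid (a point): Middle of the black plastic tote, 30 mm above its underside. Tote 180 x 150 mm (x, y), 60 mm tall, about 0.85 kg with the lower trays, which are fixed in it; it rolls freely along the lane's y, coasting a little. White rims of the lower trays rise to 70 mm above its underside; the top tray's rim rests there.
- tote_back (a point): Middle of the tote's outer +y wall (flat, 180 mm wide, from the underside to 60 mm up), 30 mm above the underside: the face to push on, towards -y.
- tote: The same tote, origin at its underside's centre. Four sprung orange catches on grey posts (tops 85 mm above this origin) hold the tray's rim edge down with 1.2 to 2.5 N each, at (+70, +22), (-70, +22), (-30, +55), (-30, -55) mm; each lets go once the rim there has risen 8 mm. A straight lift strains all four at once; tilting the tray up by its tab corner frees them in turn.
- tray_mid (a point): Centre of the white top tray, level with the underside of its rim. Rim 140 x 110 mm (x, y), 4 mm thick, above this point; well 104 x 76 mm, its underside 16 mm below this point. Mass about 0.11 kg. z is the tray's upward normal. Seated, it lies 70 mm above the tote's underside over its middle, axes along the tote's.
- tab (a point): Grasp point of the tray's red upright tab: a plate 10 mm thick, 30 mm long, top 44 mm above the rim's top; this point lies 14 mm below its top edge, at (+54, -42.5, +34) mm from tray_mid in the tray's axes. The plate's long way is turned -0.666 rad about z from the tray's x (pointing centre to corner); grip its flat faces across that. Nothing else is over 11 mm above the rim.
- far_corner (a point): The tray corner opposite the tab, at (-70, +55, +2) mm from tray_mid; the corner about which the tray pivots while it is peeled. Seated, it is 72 mm above the tote's underside.
- panel_top (a point): Centre of the upper face of the light panel, a pale blue lit pane in a flat aluminium frame, 170 x 150 mm (x, y), 12.5 mm high, fixed on the bench.
- tray: The same top tray; origin and axes as tray_mid.
- panel: The same light panel; origin at the centre of its underside.
- small_bin: Bystander: black picking bin 90 x 80 x 70 mm with a brass part in it; origin at the centre of its underside.
- blue_box: Bystander: blue box 70 x 50 x 60 mm; origin at the centre of its underside.
- spray_jar: Bystander: jar of 50 mm diameter and 80 mm height; origin at the centre of its underside.

How it is judged:
On the way, in this order (a step that is already met when the one before it is completed fails the run):
1. the tote stands fully home in the bay (within about 12 mm of the end stop), on the rollers, with the tray still seated (y of tote_mid in the frame of bay below 0.01 m and z of tote_mid in the frame of bay below 0.042 m and z of tab in the frame of tote below 0.114 m), for 0.2 s.
2. the tray is being peeled: tab corner raised more than 25 mm while the opposite corner is raised less than 12 mm, tote home (y of tote_mid in the frame of bay below 0.01 m and z of tote_mid in the frame of bay below 0.042 m and z of tab in the frame of tote above 0.129 m and z of far_corner in the frame of tote below 0.084 m), for 0.05 s.
At the end, for the whole second after the job is handed in: The tote is within about 12 mm of the bay's end stop, flat on the rollers. The tray is held in the fingers by its tab, its centre within 50 mm (horizontally) of the panel's centre and 65 to 190 mm above the panel's top, tilted less than 15 degrees, still, touching neither tote, panel nor bystanders (y of tote_mid in the frame of bay below 0.01 m and z of tote_mid in the frame of bay below 0.042 m and angle between tote's own z axis and vertical below 0.05 rad and horizontal distance between tray_mid and panel_top below 0.05 m and z of tray_mid in the frame of panel_top between 0.065 and 0.19 m and angle between tray_mid's own z axis and vertical below 0.26 rad and linear speed of tray below 0.03 m/s and distance between the grasp point and tab below 0.04 m and contact force between tray and the fingers above 1 N and contact force between tray and tote below 0.05 N and contact force between tray and panel below 0.05 N and contact force between tray and small_bin below 0.05 N and contact force between tray and blue_box below 0.05 N and contact force between tray and spray_jar below 0.05 N); the arm keeps its last pose, push and grip.
It fails at once if the tote is lifted more than 15 mm or tipped more than 8 degrees (z of tote_mid in the frame of bay above 0.045 m or angle between tote's own z axis and vertical above 0.14 rad).
It fails at once if a bystander is shifted more than 25 mm (distance of any of small_bin, blue_box, spray_jar from where it was at the start of the episode above 0.025 m).
It also fails if it takes over 61 s, if anything falls off the work surface, if the arm or the gripper's body presses on something with over 40 N, if the wrist force passes 120 N, or if a joint passes its speed limit or range.

### The arm

A 6-joint arm with a two-finger parallel gripper is mounted at the origin on the work surface. World frame = base frame: x ahead of the robot, y to its left, z up, the work surface at z = 0. Lengths are in m, angles in rad, forces in N, time in s.
With the tool pointing down it reaches from about 0.35 to 0.775 m from the base axis. Payload 7.3 kg.
Tool frame: the origin (TCP) lies at the very end of the fingers, on their centre line; the grasp point (between the pads) lies 19 mm behind it; z points along the fingers, y is the line along which they close (so a half turn about z gives the same grasp; the last joint's range is limited). The gripper opens to 92 mm and grips with 3 to 60 N. Pads are 19 mm wide; open, the fingers measure 130 mm over their backs; the gripper's body (75 mm by 190 mm) begins 47 mm behind the grasp point.
Start: joints at [-1.269, 0.342, 1.524, -0, 1.275, -0.146], TCP at [0.227, -0.473, 0.227] pointing down, gripper open.
Joint ranges: [-2.53, 2.53], [-0.77, 2.02], [0.04, 2.7], [-1, 4.14], [0.28, 2.66], [-3.11, 3.11]. Speed limits (rad/s): [2.57, 2.57, 3.14, 3.14, 3.14, 3.14].

### API

Orientations are given as [roll, pitch, yaw] about the fixed x, y, z axes, in that order (R = Rz(yaw) Ry(pitch) Rx(roll)).
In Python, from cell import * gives the robot as it stands.
- The arm moves only by the tool step_arm, never from a script. Its argument "commands" is a list of rows, each a list of 7 numbers: the opening, from 0 (shut) to 1 (fully open), then the shift along the world's x, y, z in cm, then the turn, a rotation vector about the world's x, y, z in rad. A call has 1 to 5 rows; each row is the pose to reach, as a shift and turn from the pose commanded when the call began; what a row does not reach only later rows make up. A row lasts 1/12 s, in which the tool goes at most 41.7 mm and 7.16 degrees, less where a joint would pass 70% of its speed; a pose out of reach is approached as far as the arm can. A call with a gripper value outside its range is refused whole. The fingers move at their own pace and stop on an object; "grip_force" is the grip in N (left out, the last holds). Time passes only in rows, so rows that repeat a pose let the fingers close. It gives the time, the measured TCP pose, the force, the opening and the grip force at its end, in the units of the state.
- observe(): the state, without advancing time (a new reading comes with each control period).
- read_camera(name): name is "side" or "top" or "wrist"; returns the picture (400x640x3 uint8, red, green, blue); there is no depth.
- camera_model(name): a dict with "vfov" (degrees; the focal length in pixels is half the picture's height over the tangent of half this angle, whatever the lens; pixels are square), "cx", "cy" (the principal point, pixels), "world_to_cam" (4x4, takes a point from world to camera coordinates). Camera axes: x right, y up, looking along -z (the intrinsics and any distortion apply to the point x, -y, -z); pixel columns grow to the right and rows downward; lengths in m; the calibration is good to about 2 mm. A picture is of the moment at which its call begins: read the wrist's pose just before it. camera_model takes no time and is no camera call; for the wrist camera it gives the pose at the moment of the call.
- hand_in(): hands the job in; it is judged then, once.
The state is a dict: "time": time; "qpos": joint angles; "qvel": joint speeds; "joint_efforts": joint torques, N m; "tool_pos": TCP position; "tool_rot": TCP orientation; "contact_force": force on the tool from outside, world axes, zero at the start; "torque": the same for the moment, N m; "opening": finger opening in m; "grip_force": force on a finger pad.
Only numpy, scipy, OpenCV 4.12 (cv2) and the standard library are available. Lean on these libraries where they do the work, as an engineer would, in place of code of your own. Each camera call takes 0.05 s, during which the arm holds its last target. There are 200 camera calls.

## Working session

There is one attempt and no reset: what is moved stays moved. The work goes in short steps, Python scripts to look and compute and a tool call to move; the robot and the scene stay as the last step left them, time stands still between calls to the robot, and variables do not carry over. Pictures are saved under pics/ and viewed, at most 10 in all, crops included, and the job is handed in when it is done.

Besides the shell and the picture viewer there is one more tool, called after "Emit:" as name(argument=value, ...), one argument or row to a line, values as JSON. step_arm: Moves the arm, as the interface text tells. Its arguments: {"type":"object","properties":{"commands":{"type":"array"},"grip_force":{"type":"number"}},"required":["commands"]}

```bash
mkdir -p pics; python3 - <<'E'
from cell import *
import cv2,json
for n in("top","side"):
    m=camera_model(n); print(n,{k:(v.tolist() if hasattr(v,'tolist') else v) for k,v in m.items()})
    cv2.imwrite(f"pics/{n}0.png",read_camera(n)[:,:,::-1])
print(observe())
E
```

```text
top {'vfov': 45.63867550259084, 'cx': 319.84287168291235, 'cy': 198.81105050481943, 'world_to_cam': [[-0.02437482346997655, -0.9996262744672645, 0.012376565577920098, -0.08791874028534315], [0.9845425754097974, -0.021855463742240778, 0.1737764538424441, -0.5602801653094522], [-0.17344101356441327, 0.01642102613446181, 0.984707349781873, -1.0024859927157905], [0.0, 0.0, 0.0, 1.0]]}
side {'vfov': 42.89787703560176, 'cx': 320.5172308985683, 'cy': 198.25020907087685, 'world_to_cam': [[-0.9308468070383931, -0.3651675284776947, 0.013300299692891496, 0.4834890077047411], [0.24823260261214328, -0.6052198342411698, 0.7563660008497824, -0.2701978710514637], [-0.2681506979793832, 0.7073624448517065, 0.6540134362431604, -1.1294926755212058], [0.0, 0.0, 0.0, 1.0]]}
{'time': 0.1, 'qpos': array([-1.26899973e+00,  3.42691085e-01,  1.52489244e+00, -2.08113103e-05,
        1.27541500e+00, -1.46013600e-01]), 'qvel': array([ 0.00074378, -0.00030266, -0.00285852,  0.00161759, -0.00035725,
        0.00033692]), 'joint_efforts': array([ 1.71188476e-03, -4.32005847e+01, -2.44694531e+01,  7.19891069e-02,
        5.26613113e-02, -4.84781026e-05]), 'tool_pos': array([ 0.22722226, -0.47288693,  0.22610486]), 'tool_rot': array([-3.14019885e+00, -1.84857679e-04,  4.47816141e-01]), 'contact_force': array([-0.11721168,  0.56014751,  0.35915418]), 'torque': array([0.01415746, 0.00362861, 0.00599603]), 'grip_force': 0.0, 'opening': 0.09189025419087428}
```

View pics/top0.png

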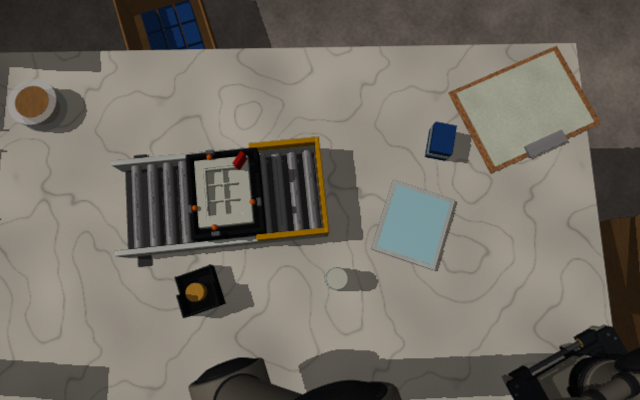

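View pics/side0.png

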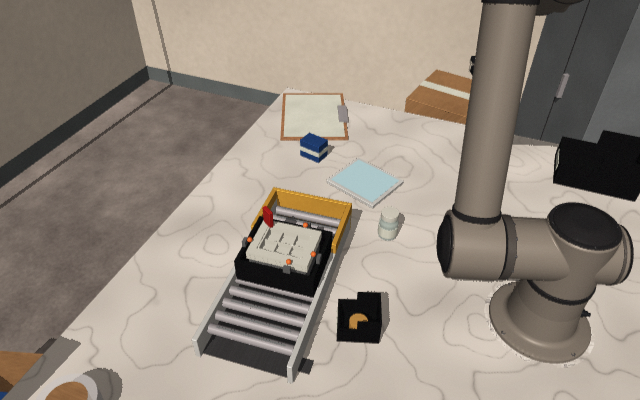

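The top view shows the tote at about (226,193), with the red tab at (240,158). The yellow bay spans (250–327, 137–240), the panel is at (414,226), the jar at (337,279), the bin at (200,291) and the blue box at (441,140). The side view shows the tab at (268,216).

```bash
cat >h.py <<'E'
import numpy as np,cv2
from cell import *
def ray(m,p,H=400):
    f=H/2/np.tan(np.radians(m["vfov"])/2); W=np.array(m["world_to_cam"]); R=W[:3,:3]; c=-R.T@W[:3,3]
    d=R.T@np.array([(p[0]-m["cx"])/f,-(p[1]-m["cy"])/f,-1.]); return c,d/np.linalg.norm(d)
def plane(m,p,z):
    c,d=ray(m,p); return c+d*(z-c[2])/d[2]
def tri(m1,p1,m2,p2):
    (a,u),(b,v)=ray(m1,p1),ray(m2,p2)
    s=np.linalg.lstsq(np.c_[u,-v],b-a,rcond=None)[0]; q,r=a+s[0]*u,b+s[1]*v
    return (q+r)/2,np.linalg.norm(q-r)
def proj(m,X):
    f=200/np.tan(np.radians(m["vfov"])/2); q=(np.array(m["world_to_cam"])@np.r_[X,1])[:3]
    return np.array([m["cx"]-f*q[0]/q[2],m["cy"]+f*q[1]/q[2]])
def blobs(img,lo,hi,amin=6,roi=None):
    k=cv2.inRange(cv2.cvtColor(img,cv2.COLOR_RGB2HSV),lo,hi)
    if roi: z=np.zeros_like(k); x0,y0,x1,y1=roi; z[y0:y1,x0:x1]=k[y0:y1,x0:x1]; k=z
    n,l,s,c=cv2.connectedComponentsWithStats(k)
    return k,[(s[i].tolist(),c[i].round(1).tolist(),l==i) for i in range(1,n) if s[i][4]>=amin]
E
python3 - <<'E'
from h import *
np.set_printoptions(precision=4,suppress=True)
T,S=camera_model("top"),camera_model("side"); t=cv2.imread("pics/top0.png")[:,:,::-1].copy(); s=cv2.imread("pics/side0.png")[:,:,::-1].copy()
for n,i,roi in(("top",t,(100,120,340,250)),("side",s,(190,180,360,300))):
    for nm,lo,hi in(("red",(0,150,60),(4,255,255)),("red2",(172,150,60),(180,255,255)),("orange",(5,180,140),(14,255,255)),("yellow",(17,150,60),(30,255,255))):
        for st,c,_ in blobs(i,lo,hi,5,roi)[1]: print(n,nm,st,c)
def quad(i,lo,hi,roi,m,z,lab):
    k,b=blobs(i,lo,hi,50,roi); b=max(b,key=lambda q:q[0][4]); c=cv2.findContours(b[2].astype('uint8'),0,1)[0][0]
    r=cv2.minAreaRect(c); P=np.array([plane(m,p,z) for p in cv2.boxPoints(r)]); print(lab,r,'\n',P,P.mean(0))
quad(t,(85,25,120),(110,255,255),(360,170,470,280),T,.0125,"panel")
k,b=blobs(t,(17,150,60),(30,255,255),20,(100,120,340,250))
pts=np.argwhere(k)[:,::-1]
r=cv2.minAreaRect(pts.astype(np.float32)); P=np.array([plane(T,p,.09) for p in cv2.boxPoints(r)]); print("yellow",r,'\n',P)
for n,i,roi in(("a",t,(110,120,340,260)),("b",s,(180,170,370,390))):
    x0,y0,x1,y1=roi; cv2.imwrite(f"pics/c{n}.png",cv2.resize(i[y0:y1,x0:x1,::-1],None,fx=3 if n=="a" else 2.6,fy=3 if n=="a" else 2.6,interpolation=cv2.INTER_CUBIC))
E
```

```text
top red [233, 151, 11, 18, 78] [237.9, 158.3]
top orange [207, 155, 3, 3, 6] [207.8, 156.2]
top orange [250, 200, 3, 4, 9] [251.1, 201.3]
top orange [192, 206, 3, 4, 9] [193.1, 207.3]
top orange [212, 225, 3, 4, 8] [213.0, 226.5]
top yellow [249, 137, 80, 104, 1319] [300.0, 189.9]
side red [263, 206, 10, 21, 162] [267.6, 216.2]
side orange [303, 223, 5, 4, 17] [304.9, 224.6]
side orange [247, 237, 5, 5, 19] [249.2, 239.2]
side orange [311, 252, 5, 5, 19] [312.9, 253.8]
side orange [286, 260, 5, 4, 16] [288.2, 261.4]
side yellow [262, 188, 90, 65, 1670] [313.3, 207.8]
side yellow [251, 208, 12, 21, 68] [256.9, 217.8]
panel ((413.6791687011719, 224.07972717285156), (58.08515548706055, 65.57861328125), 17.650123596191406) 
 [[ 0.4525 -0.2257  0.0125]
 [ 0.5954 -0.2782  0.0125]
 [ 0.5513 -0.4035  0.0125]
 [ 0.4102 -0.3483  0.0125]] [ 0.5024 -0.3139  0.0125]
yellow ((287.6188049316406, 188.1881103515625), (97.41413879394531, 72.83672332763672), 84.2894058227539) 
 [[ 0.6765  0.0556  0.09  ]
 [ 0.6896 -0.1018  0.09  ]
 [ 0.4776 -0.1171  0.09  ]
 [ 0.4659  0.0349  0.09  ]]
```

View pics/ca.png

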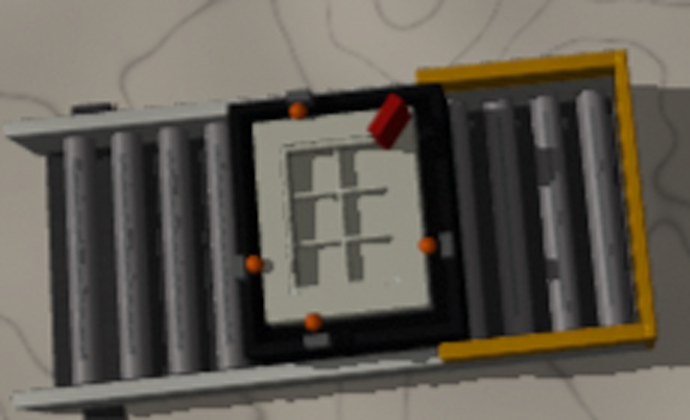

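View pics/cb.png

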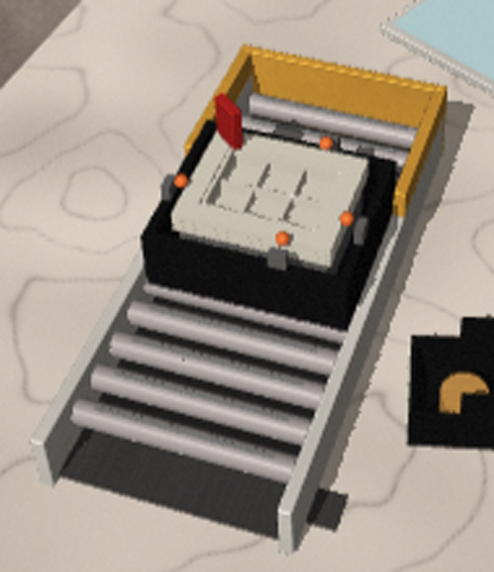

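The crops show the tote about 65 mm short of the stop and pitched with the lane. All four orange catches are visible in both views, so they can be triangulated together with the red tab.

```bash
python3 - <<'E'
from h import *
np.set_printoptions(precision=4,suppress=True)
T,S=camera_model("top"),camera_model("side")
tp=[(207.8,156.2),(251.1,201.3),(193.1,207.3),(213,226.5)]; sp=[(249.2,239.2),(304.9,224.6),(288.2,261.4),(312.9,253.8)]
L=np.array([(70,22),(-30,-55),(-30,55),(-70,22)])/1000.
W=[]
for a,b in zip(tp,sp): X,e=tri(T,a,S,b); W.append(X); print("catch",X,e)
W=np.array(W); A=W[:,:2]-W[:,:2].mean(0); B=L-L.mean(0)
th=np.arctan2((B[:,0]*A[:,1]-B[:,1]*A[:,0]).sum(),(B*A).sum()); R=np.array([[np.cos(th),-np.sin(th)],[np.sin(th),np.cos(th)]])
c=W[:,:2].mean(0)-R@L.mean(0); print("tote",c,"yaw",th,"res",(A-B@R.T)*1000)
X,e=tri(T,(237.9,158.3),S,(267.6,216.2)); print("tab mid",X,e,"in tote",R.T@(X[:2]-c)); print("expected grasp",c+R@[.054,-.0425])
# yellow: outer stop corners in top crop, (x/3+110,y/3+120); side crop (x/2.6+180,y/2.6+170)
for a,b in(((624,50),(247,45)),((654,338),(446,88))):
    X,e=tri(T,(a[0]/3+110,a[1]/3+120),S,(b[0]/2.6+180,b[1]/2.6+170)); print("stop outer corner",X,e,"in tote",R.T@(X[:2]-c))
# blobs bystanders rough
for n,p,z in(("jar",(337,279),.08),("bin",(200,291),.07),("box",(443,138),.06)): print(n,plane(T,p,z))
E
```

```text
catch [0.6387 0.1297 0.1317] 0.0013187562604201515
catch [0.5426 0.0405 0.1318] 0.0020512807485986028
catch [0.5323 0.1575 0.1321] 0.0009944149892761546
catch [0.4924 0.1169 0.1313] 0.0010819459100776783
tote [0.5674 0.1015] yaw 0.0869856949264921 res [[ 3.4955  0.2352]
 [ 0.2902 -3.6153]
 [-0.4541  3.7911]
 [-3.3316 -0.411 ]]
tab mid [0.6263 0.0643 0.1498] 0.002192156320332227 in tote [ 0.0554 -0.0421]
expected grasp [0.6249 0.0638]
stop outer corner [ 0.6879 -0.0998  0.0896] 0.0013113515875340194 in tote [ 0.1025 -0.2109]
stop outer corner [ 0.4802 -0.1154  0.0882] 0.003369184926720765 in tote [-0.1057 -0.2085]
jar [ 0.382  -0.1321  0.08  ]
bin [0.3643 0.1548 0.07  ]
box [ 0.689  -0.3811  0.06  ]
```

Emit:
step_arm(
  commands=[
    [0,7,14,7.5,0,0,0.5],
    [0,7,14,7.5,0,0,0.5],
    [0,7,14,7.5,0,0,0.5],
    [0,7,14,7.5,0,0,0.5],
    [0,7,14,7.5,0,0,0.5],
  ],
  grip_force=20,
)

```text
time: 0.52
tool_pos: [0.2994, -0.3297, 0.3047]
tool_rot: [3.138, -0.0, 0.957]
contact_force: [-0.1, 0.3, 0.2]
opening: 0.0628
grip_force: 0.0
```

Emit:
step_arm(
  commands=[
    [0,8,17,0,0,0,0.5],
    [0,8,17,0,0,0,0.5],
    [0,8,17,0,0,0,0.5],
    [0,8,17,0,0,0,0.5],
    [0,8,17,0,0,0,0.5],
  ],
)

```text
time: 0.93
tool_pos: [0.378, -0.1599, 0.3015]
tool_rot: [-3.141, -0.001, 1.455]
contact_force: [0.5, -0.0, -0.1]
opening: 0.0299
grip_force: 0.0
```

Emit:
step_arm(
  commands=[
    [0,9,18,0,0,0,0.21],
    [0,9,18,0,0,0,0.21],
    [0,9,18,0,0,0,0.21],
    [0,9,18,0,0,0,0.21],
    [0,9,18,0,0,0,0.21],
  ],
)

```text
time: 1.35
tool_pos: [0.4679, 0.0192, 0.3013]
tool_rot: [-3.141, -0.0, 1.658]
contact_force: [0.4, -1.0, 0.6]
opening: 0.001
grip_force: 0.0
```

Emit:
step_arm(
  commands=[
    [0,9,20,0,0,0,0],
    [0,9,20,0,0,0,0],
    [0,9,20,0,0,0,0],
    [0,9,20,0,0,0,0],
    [0,9,20,0,0,0,0],
    [0,9,20,0,0,0,0],
  ],
)

```text
invalid input at $.commands: expected 1 to 5 rows
```

Emit:
step_arm(
  commands=[
    [0,9,20,0,0,0,0],
    [0,9,20,0,0,0,0],
    [0,9,20,0,0,0,0],
    [0,9,20,0,0,0,0],
    [0,9,20,0,0,0,0],
  ],
)

```text
time: 1.77
tool_pos: [0.5533, 0.2086, 0.301]
tool_rot: [-3.141, 0.0, 1.657]
contact_force: [1.5, -0.1, 1.0]
opening: 0.0002
grip_force: 0.0
```

Emit:
step_arm(
  commands=[
    [0,0,0.5,-4,0,0,0],
    [0,0,0.5,-8,0,0,0],
    [0,0,0.5,-12,0,0,0],
    [0,0,0.5,-15,0,0,0],
    [0,0,0.5,-15,0,0,0],
  ],
)

```text
time: 2.18
tool_pos: [0.5488, 0.2106, 0.1443]
tool_rot: [-3.128, 0.002, 1.657]
contact_force: [-0.5, -0.0, 0.2]
opening: 0.0007
grip_force: 0.0
```

Emit:
step_arm(
  commands=[
    [0,0,0,-3,0,0,0],
    [0,0,0,-6.3,0,0,0],
    [0,0,0,-6.3,0,0,0],
    [0,0,0,-6.3,0,0,0],
    [0,0,0,-6.3,0,0,0],
  ],
)

```text
time: 2.6
tool_pos: [0.5543, 0.2119, 0.0912]
tool_rot: [3.138, -0.0, 1.657]
contact_force: [-0.1, -0.7, 0.8]
opening: 0.0003
grip_force: 0.0
```

Emit:
step_arm(
  commands=[
    [0,0.2,-0.8,-0.6,0,0,0],
    [0,0.3,-1.6,-0.6,0,0,0],
    [0,0.4,-2.4,-0.6,0,0,0],
    [0,0.5,-3.2,-0.6,0,0,0],
    [0,0.6,-4,-0.6,0,0,0],
  ],
)

```text
time: 3.02
tool_pos: [0.559, 0.1713, 0.0835]
tool_rot: [3.141, -0.001, 1.657]
contact_force: [-1.3, 3.6, 2.5]
opening: 0.0005
grip_force: 1.7
```

Emit:
step_arm(
  commands=[
    [0,0.07,-0.8,0,0,0,0],
    [0,0.14,-1.6,0,0,0,0],
    [0,0.2,-2.4,0,0,0,0],
    [0,0.3,-3.2,0,0,0,0],
    [0,0.35,-4,0,0,0,0],
  ],
)

```text
time: 3.43
tool_pos: [0.5625, 0.1309, 0.0828]
tool_rot: [3.141, -0.0, 1.658]
contact_force: [0.8, 2.7, 1.3]
opening: 0.0008
grip_force: 1.6
```

Emit:
step_arm(
  commands=[
    [0,0.07,-0.8,0,0,0,0],
    [0,0.14,-1.6,0,0,0,0],
    [0,0.2,-2.4,0,0,0,0],
    [0,0.25,-3,0,0,0,0],
    [0,0.3,-3.6,0,0,0,0],
  ],
)

```text
time: 3.85
tool_pos: [0.5654, 0.0949, 0.0827]
tool_rot: [3.142, 0.0, 1.658]
contact_force: [0.8, 3.6, 1.7]
opening: 0.0006
grip_force: 1.5
```

Now the final slow part, aiming for a TCP y of about 0.056.

Emit:
step_arm(
  commands=[
    [0,0.05,-0.6,0,0,0,0],
    [0,0.1,-1.2,0,0,0,0],
    [0,0.15,-1.8,0,0,0,0],
    [0,0.2,-2.3,0,0,0,0],
    [0,0.25,-2.8,0,0,0,0],
  ],
)

```text
time: 4.27
tool_pos: [0.5677, 0.0673, 0.0827]
tool_rot: [-3.141, -0.0, 1.658]
contact_force: [-1.2, 2.6, 1.7]
opening: 0.0002
grip_force: 1.4
```

Emit:
step_arm(
  commands=[
    [0,0.03,-0.4,0,0,0,0],
    [0,0.06,-0.7,0,0,0,0],
    [0,0.09,-1,0,0,0,0],
    [0,0.09,-1,0,0,0,0],
    [0,0.09,-1,0,0,0,0],
  ],
)

```text
time: 4.68
tool_pos: [0.5693, 0.0606, 0.0827]
tool_rot: [3.139, -0.004, 1.657]
contact_force: [2.8, 15.9, 0.5]
opening: 0.0004
grip_force: 7.5
```

```bash
python3 - <<'E'
from h import *
i=read_camera("top"); cv2.imwrite("pics/top1.png",i[:,:,::-1]); cv2.imwrite("pics/c1.png",cv2.resize(i[110:270,180:380,::-1],None,fx=3.5,fy=3.5)); print(observe()["contact_force"],observe()["tool_pos"])
j=read_camera("side"); cv2.imwrite("pics/side1.png",j[:,:,::-1])
T,S=camera_model("top"),camera_model("side")
for n,i,roi in(("top",i,(200,120,340,250)),("side",j,(190,160,370,300))):
    for nm,lo,hi in(("red",(0,150,60),(4,255,255)),("orange",(5,180,140),(14,255,255))):
        for st,c,_ in blobs(i,lo,hi,4,roi)[1]: print(n,nm,st,c)
E
```

```text
[ 2.19005348 14.6863617  -0.68091252] [0.56931956 0.0605551  0.08270429]
top red [295, 145, 11, 18, 89] [299.8, 152.8]
side orange [319, 190, 4, 3, 10] [320.5, 191.2]
```

View pics/c1.png

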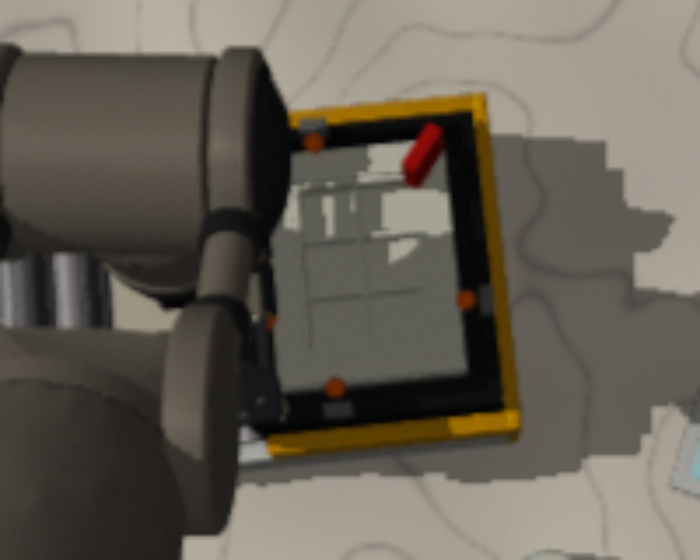

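The tote is home against the stop (tote front flush with the yellow at about column 320, 15 N push). I'll retreat, then measure the tab again.

Emit:
step_arm(
  commands=[
    [0,-0.1,1,0,0,0,0],
    [0,-0.2,2,0,0,0,0],
    [0,-0.4,4.5,0,0,0,0.12],
    [0,-0.4,5,3,0,0,0.24],
    [0,-0.4,5,7,0,0,0.36],
  ],
)

```text
time: 5.2
tool_pos: [0.562, 0.1091, 0.1499]
tool_rot: [-3.133, -0.003, 2.026]
contact_force: [0.5, -1.5, -0.8]
opening: 0.0003
grip_force: 0.0
```

Emit:
step_arm(
  commands=[
    [0.3,0,2,4,0,0,0.12],
    [0.5,0,4,8,0,0,0.24],
    [0.5,0,6,12,0,0,0.36],
    [0.5,0,8,15,0,0,0.48],
    [0.5,0,8,15,0,0,0.545],
  ],
)

```text
time: 5.62
tool_pos: [0.5663, 0.1913, 0.3103]
tool_rot: [3.133, 0.009, 2.571]
contact_force: [-0.5, -0.1, 0.1]
opening: 0.0293
grip_force: 0.0
```

```bash
python3 - <<'E'
from h import *
np.set_printoptions(precision=4,suppress=True)
i=read_camera("top"); j=read_camera("side")
cv2.imwrite("pics/top2.png",i[:,:,::-1]);cv2.imwrite("pics/side2.png",j[:,:,::-1])
v=np.hstack([cv2.resize(i[110:270,220:360,::-1],None,fx=2.8,fy=2.8),cv2.resize(j[130:290,230:370,::-1],None,fx=2.8,fy=2.8)]);cv2.imwrite("pics/c2.png",v)
T,S=camera_model("top"),camera_model("side"); B={}
for n,i,roi in(("top",i,(200,120,340,250)),("side",j,(190,140,370,300))):
    for nm,lo,hi in(("red",(0,150,60),(4,255,255)),("orange",(5,180,140),(14,255,255))):
        for st,c,_ in blobs(i,lo,hi,4,roi)[1]: print(n,nm,st,c); B[n,nm]=c
if ("top","red") in B and ("side","red") in B:print(tri(T,B["top","red"],S,B["side","red"]))
o=observe();print(o["tool_pos"],o["tool_rot"],o["qpos"])
E
```

```text
top red [295, 145, 11, 18, 91] [299.7, 153.0]
top orange [267, 149, 4, 4, 11] [268.2, 150.2]
top orange [253, 199, 4, 4, 13] [254.5, 200.8]
top orange [273, 218, 4, 5, 14] [274.6, 220.2]
side red [282, 178, 9, 16, 111] [286.5, 185.0]
side orange [320, 190, 2, 3, 6] [320.5, 191.0]
side orange [268, 202, 4, 4, 13] [269.2, 203.5]
side orange [327, 214, 4, 5, 16] [328.6, 216.2]
side orange [304, 221, 5, 4, 17] [305.9, 222.6]
(array([ 0.6363, -0.0608,  0.1433]), np.float64(0.002647145903550924))
[0.5651 0.1888 0.3045] [3.1395 0.0033 2.565 ] [ 0.1942  0.4321  1.1745 -0.0008  1.5313 -0.7999]
```

View pics/c2.png

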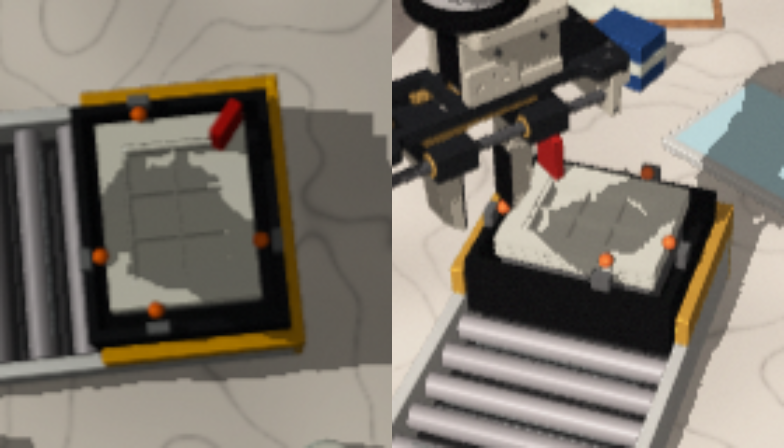

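The tote is still home and the tray still seated. The gripper partly hides the tab in the side view (crop (552,155)), so I'll use the catches and the tab's top view at the known height, which is already confirmed.

```bash
python3 - <<'E'
from h import *
np.set_printoptions(precision=4,suppress=True)
T,S=camera_model("top"),camera_model("side")
tp=[(268.2,150.2),(254.5,200.8),(274.6,220.2),(313.2,195.7)]; sp=[(269.2,203.5),(305.9,222.6),(328.6,216.2),(320.5,191)]
old=np.array([[.6387,.1297],[.5323,.1575],[.4924,.1169],[.5426,.0405]])
W=np.array([tri(T,a,S,b)[0] for a,b in zip(tp,sp)]); print(W,'\n',W[:,:2]-old)
print("tab plane", plane(T,(299.7,153),.146),plane(T,(299.7,153),.15))
E
```

```text
[[ 0.6495  0.0053  0.1312]
 [ 0.5432  0.0335  0.1318]
 [ 0.5028 -0.0069  0.1312]
 [ 0.5528 -0.0858  0.1301]] 
 [[ 0.0108 -0.1244]
 [ 0.0109 -0.124 ]
 [ 0.0104 -0.1238]
 [ 0.0102 -0.1263]]
tab plane [ 0.6369 -0.0605  0.146 ] [ 0.6358 -0.0606  0.15  ]
```

Emit:
step_arm(
  commands=[
    [0.6,3.5,-12.5,0,0,0,0],
    [0.6,3.5,-12.5,0,0,0,0],
    [0.6,3.5,-12.5,0,0,0,0],
    [0.6,7.1,-24.9,0,0,0,0],
    [0.6,7.1,-24.9,0,0,0,0],
  ],
)

```text
time: 6.13
tool_pos: [0.6209, -0.0153, 0.3006]
tool_rot: [-3.139, -0.003, 2.559]
contact_force: [1.4, 0.5, 0.4]
opening: 0.055
grip_force: 0.0
```

Emit:
step_arm(
  commands=[
    [0.6,0,0,0,0,0,0],
    [0.6,0,0,-4,0,0,0],
    [0.6,0,0,-8,0,0,0],
    [0.6,0,0,-8,0,0,0],
    [0.6,0,0,-8,0,0,0],
  ],
)

```text
time: 6.55
tool_pos: [0.6198, -0.013, 0.2199]
tool_rot: [-3.138, -0.007, 2.56]
contact_force: [0.7, -0.3, 0.5]
opening: 0.0552
grip_force: 0.0
```

```bash
python3 - <<'E'
from h import *
o=observe();print(o["tool_pos"],o["tool_rot"],o["qvel"])
i=read_camera("wrist"); cv2.imwrite("pics/w1.png",i[:,:,::-1])
M=camera_model("wrist"); print(proj(M,[.636,-.0605,.168]),proj(M,o["tool_pos"]))
for st,c,_ in blobs(i,(0,150,60),(4,255,255),20)[1]: print(st,c,plane(M,c,.146))
E
```

```text
[ 0.61977837 -0.0129635   0.21992658] [-3.1379939  -0.00674149  2.56049017] [ 0.00829959 -0.05425134 -0.10861197  0.00384598  0.0163089  -0.00865141]
[281.96550423 271.10704811] [323.84686275 254.87630502]
[272, 235, 20, 55, 845] [281.4, 262.8] [ 0.63832919 -0.06601581  0.146     ]
```

View pics/w1.png

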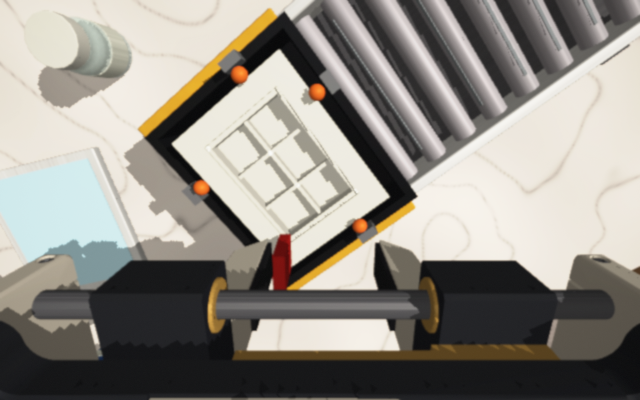

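The wrist picture shows the tab at (282,262), within a pixel of its predicted column, and left of centre between the fingers because the last move was cut short by the speed limit. I'll centre on it.

Emit:
step_arm(
  commands=[
    [0.6,0.8,-2.4,0,0,0,0],
    [0.6,1.6,-4.75,0,0,0,0],
    [0.6,1.6,-4.75,0,0,0,0],
    [0.6,1.6,-4.75,0,0,0,0],
    [0.6,1.6,-4.75,0,0,0,0],
  ],
)

```text
time: 7.02
tool_pos: [0.6382, -0.0599, 0.2248]
tool_rot: [3.14, 0.003, 2.562]
contact_force: [-0.3, 1.0, -0.4]
opening: 0.0549
grip_force: 0.0
```

```bash
python3 - <<'E'
from h import *
o=observe();print(o["tool_pos"],o["tool_rot"])
i=read_camera("wrist"); cv2.imwrite("pics/w2.png",i[:,:,::-1])
M=camera_model("wrist"); print(proj(M,[.636,-.0605,.168]),proj(M,o["tool_pos"]))
for st,c,_ in blobs(i,(0,150,60),(4,255,255),20)[1]: print(st,c)
E
```

```text
[ 0.63824853 -0.05989498  0.22475189] [3.14021948e+00 2.62436126e-03 2.56231524e+00]
[322.24815006 220.33939067] [325.29811665 260.73152662]
[311, 185, 15, 54, 700] [317.7, 213.2]
```

Emit:
step_arm(
  commands=[
    [0.6,-0.3,-0.2,-2,0,0,0],
    [0.6,-0.3,-0.2,-4.5,0,0,0],
    [0.6,-0.3,-0.2,-6.5,0,0,0],
    [0.6,-0.3,-0.2,-8.5,0,0,0],
    [0.6,-0.3,-0.2,-8.8,0,0,0],
  ],
)

```text
time: 7.48
tool_pos: [0.6328, -0.0608, 0.1318]
tool_rot: [-3.14, -0.005, 2.564]
contact_force: [-0.7, 0.3, -0.1]
opening: 0.0551
grip_force: 0.0
```

Emit:
step_arm(
  commands=[
    [0.6,0,0,0,0,0,0],
    [0.45,0,0,0,0,0,0],
    [0.45,0,0,0,0,0,0],
    [0.35,0,0,0,0,0,0],
  ],
  grip_force=10,
)

```text
time: 7.82
tool_pos: [0.6355, -0.0621, 0.1365]
tool_rot: [3.14, 0.003, 2.563]
contact_force: [0.1, -0.1, -0.0]
opening: 0.0396
grip_force: 0.0
```

Pose is right; now close.

Emit:
step_arm(
  commands=[
    [0,0,0,0,0,0,0],
    [0,0,0,0,0,0,0],
    [0,0,0,0,0,0,0],
    [0,0,0,0,0,0,0],
    [0,0,0,0,0,0,0],
  ],
  grip_force=10,
)

```text
time: 8.23
tool_pos: [0.6347, -0.0622, 0.1349]
tool_rot: [3.141, 0.0, 2.563]
contact_force: [0.1, 0.2, 0.3]
opening: 0.0099
grip_force: 10.0
```

Emit:
step_arm(
  commands=[
    [0,0,0,0,0,0,0],
    [0,0,0,0,0,0,0],
    [0,0,0,0,0,0,0],
  ],
  grip_force=55,
)

```text
time: 8.48
tool_pos: [0.6347, -0.0621, 0.1349]
tool_rot: [3.141, 0.0, 2.563]
contact_force: [-0.4, 0.3, 1.1]
opening: 0.0099
grip_force: 55.0
```

Emit:
step_arm(
  commands=[
    [0,-0.06,0.04,0.63,-0.022,-0.033,0],
    [0,-0.14,0.09,1.26,-0.044,-0.067,0],
    [0,-0.24,0.16,1.88,-0.066,-0.1,0],
    [0,-0.37,0.24,2.5,-0.088,-0.134,0],
    [0,-0.51,0.33,3.1,-0.109,-0.167,0],
  ],
)

```text
time: 8.9
tool_pos: [0.6294, -0.0588, 0.1656]
tool_rot: [3.141, 0.201, 2.563]
contact_force: [0.6, 0.3, -2.4]
opening: 0.0096
grip_force: 55.0
```

Emit:
step_arm(
  commands=[
    [0,0,0,0,0,0,0],
    [0,0,0,0,0,0,0],
    [0,0,0,0,0,0,0],
  ],
)

```text
time: 9.15
tool_pos: [0.6297, -0.0593, 0.1655]
tool_rot: [-3.141, 0.199, 2.563]
contact_force: [1.4, -2.8, -1.6]
opening: 0.0096
grip_force: 55.0
```

```bash
python3 - <<'E'
from h import *
v=np.hstack([cv2.resize(read_camera("top")[100:270,210:360,::-1],None,fx=2.6,fy=2.6),cv2.resize(read_camera("side")[130:300,230:380,::-1],None,fx=2.6,fy=2.6)]);cv2.imwrite("pics/c3.png",v)
E
```

```text
(no output)
```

View pics/c3.png

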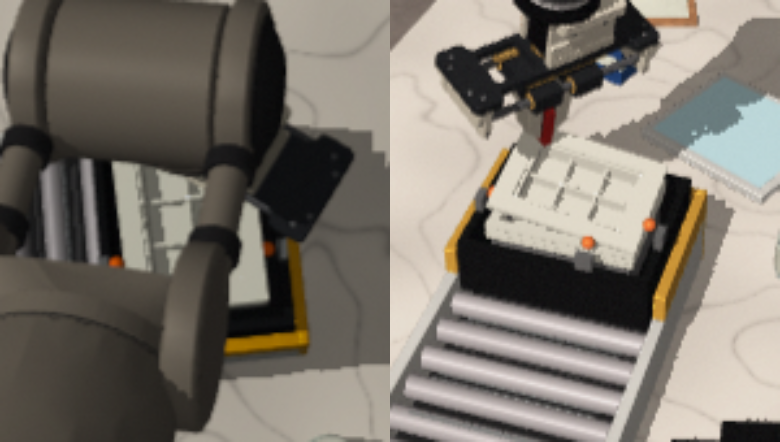

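The tray is tilted up at the tab and its far corner (side crop (640,265)) is still down in the tote. I'll tilt further and then lift.

Emit:
step_arm(
  commands=[
    [0,-0.21,0.14,0.75,-0.027,-0.042,0],
    [0,-0.44,0.29,1.49,-0.055,-0.084,0],
    [0,-0.72,0.47,2.22,-0.082,-0.125,0],
    [0,-1.02,0.67,2.92,-0.109,-0.167,0],
    [0,-1.02,0.67,2.92,-0.109,-0.167,0],
  ],
)

```text
time: 9.67
tool_pos: [0.6192, -0.0514, 0.1958]
tool_rot: [3.14, 0.401, 2.563]
contact_force: [3.8, 0.3, -0.7]
opening: 0.0097
grip_force: 55.0
```

Emit:
step_arm(
  commands=[
    [0,0,0,0.4,0,0,0],
    [0,0,0,0.8,0,0,0],
    [0,0,0,1.2,0,0,0],
    [0,0,0,1.8,0,0,0],
    [0,0,0,2.5,0,0,0],
  ],
)

```text
time: 10.08
tool_pos: [0.6191, -0.0525, 0.2197]
tool_rot: [-3.141, 0.397, 2.563]
contact_force: [0.4, 0.1, -1.0]
opening: 0.0095
grip_force: 55.0
```

Emit:
step_arm(
  commands=[
    [0,0,0,1.5,0,0,0],
    [0,0,0,3,0,0,0],
    [0,0,0,5,0,0,0],
    [0,0,0,7,0,0,0],
    [0,0,0,9,0,0,0],
  ],
)

```text
time: 10.5
tool_pos: [0.6191, -0.0523, 0.3113]
tool_rot: [3.141, 0.398, 2.563]
contact_force: [1.1, 0.1, -0.4]
opening: 0.0094
grip_force: 55.0
```

Emit:
step_arm(
  commands=[
    [0,0,0,1,0.04,0.06,0],
    [0,0,0,1,0.08,0.12,0],
    [0,0,0,1,0.12,0.18,0],
    [0,0,0,1,0.16,0.24,0],
    [0,0,0,1,0.218,0.334,0],
  ],
)

```text
time: 10.92
tool_pos: [0.6188, -0.0515, 0.3219]
tool_rot: [3.14, -0.002, 2.564]
contact_force: [1.1, 0.9, -2.2]
opening: 0.0096
grip_force: 55.0
```

```bash
python3 - <<'E'
from h import *
print(observe()["tool_pos"],observe()["tool_rot"],observe()["qpos"])
v=np.hstack([cv2.resize(read_camera("top")[90:290,200:360,::-1],None,fx=2.2,fy=2.2),cv2.resize(read_camera("side")[80:280,220:420,::-1],None,fx=2.2,fy=2.2)]);cv2.imwrite("pics/c4.png",v)
E
```

```text
[ 0.61876826 -0.05153726  0.32194512] [ 3.14009242e+00 -1.99016501e-03  2.56441698e+00] [-0.20754928  0.48356215  1.04658703  0.00211976  1.61275715 -1.20108091]
```

View pics/c4.png

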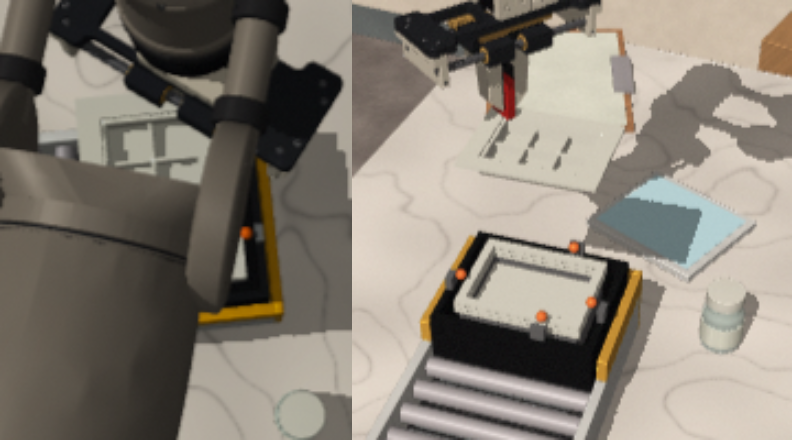

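The tray is free and looks level, and the tote still stands in its bay. Next I'll carry the tray to the panel.

Emit:
step_arm(
  commands=[
    [0,-0.6,-3,0,0,0,0],
    [0,-1.2,-6,0,0,0,0],
    [0,-1.8,-9,0,0,0,0],
    [0,-2.4,-12,0,0,0,0],
    [0,-3,-15,0,0,0,0],
  ],
)

```text
time: 11.43
tool_pos: [0.5889, -0.2032, 0.3206]
tool_rot: [-3.141, 0.004, 2.564]
contact_force: [1.1, -0.0, -1.2]
opening: 0.0099
grip_force: 55.0
```

Emit:
step_arm(
  commands=[
    [0,-0.6,-3,0,0,0,0],
    [0,-1.2,-6,0,0,0,0],
    [0,-1.8,-9,0,0,0,0],
    [0,-2.4,-12,0,0,0,0],
    [0,-2.9,-15,0,0,0,0],
  ],
)

```text
time: 11.85
tool_pos: [0.5598, -0.3534, 0.3208]
tool_rot: [-3.14, 0.004, 2.563]
contact_force: [0.2, 1.3, -0.8]
opening: 0.0098
grip_force: 55.0
```

Emit:
step_arm(
  commands=[
    [0,0,0,-2,0,0,0],
    [0,0,0,-5,0,0,0],
    [0,0,0,-8,0,0,0],
    [0,0,0,-11,0,0,0],
    [0,0,0,-12,0,0,0],
  ],
)

```text
time: 12.27
tool_pos: [0.5586, -0.3506, 0.1956]
tool_rot: [-3.142, -0.005, 2.563]
contact_force: [-0.5, 1.1, -2.7]
opening: 0.0097
grip_force: 55.0
```

Emit:
step_arm(
  commands=[
    [0,0,0,-2,0,0,0],
    [0,0,0,-4,0,0,0],
    [0,0,0,-5,0,0,0],
    [0,0,0,-5,0,0,0],
    [0,0,0,-5,0,0,0],
  ],
)

```text
time: 12.68
tool_pos: [0.5607, -0.3523, 0.151]
tool_rot: [-3.141, 0.001, 2.563]
contact_force: [0.7, -0.7, -1.2]
opening: 0.0098
grip_force: 55.0
```

```bash
python3 - <<'E'
from h import *
np.set_printoptions(precision=4,suppress=True)
o=observe();print(o["tool_pos"],o["tool_rot"],o["grip_force"])
t,s=read_camera("top"),read_camera("side")
cv2.imwrite("pics/side5.png",s[:,:,::-1])
v=np.hstack([cv2.resize(t[100:320,260:480,::-1],None,fx=1.8,fy=1.8),cv2.resize(s[90:310,210:430,::-1],None,fx=1.8,fy=1.8)]);cv2.imwrite("pics/c5.png",v)
S=camera_model("side"); x,y=o["tool_pos"][:2]+[-.0575,.0377]; z=o["tool_pos"][2]-.015+.004
R=np.array([[np.cos(.087),-np.sin(.087)],[np.sin(.087),np.cos(.087)]])
for q in((70,55),(70,-55),(-70,-55),(-70,55)): print(q,(proj(S,np.r_[np.array([x,y])+R@(np.array(q)/1000),z])-[210,90])*1.8+[396,0])
T=camera_model("top"); t0=cv2.imread("pics/top0.png")[:,:,::-1].copy(); s0=cv2.imread("pics/side0.png")[:,:,::-1].copy(); c=[]
for i,roi in((t0,(360,170,470,280)),(s0,(310,145,415,215))):
    b=max(blobs(i,(85,25,100),(110,255,255),50,roi)[1],key=lambda q:q[0][4]); q=cv2.minAreaRect(np.argwhere(b[2])[:,::-1].astype(np.float32)); c.append(b[1]); print(q[0],b[1])
print("panel tri",tri(T,c[0],S,c[1]))
E
```

```text
[ 0.5607 -0.3523  0.151 ] [-3.1413  0.0014  2.5631] 54.991334080696106
(70, 55) [627.8118 107.7362]
(70, -55) [645.6636  69.1317]
(-70, -55) [733.2701  84.1613]
(-70, 55) [720.2666 124.4923]
(413.6791687011719, 224.07972717285156) [413.5, 224.0]
(364.7122497558594, 179.61793518066406) [365.0, 180.1]
panel tri (array([ 0.5028, -0.3136,  0.0108]), np.float64(0.001831709694802055))
```

View pics/c5.png

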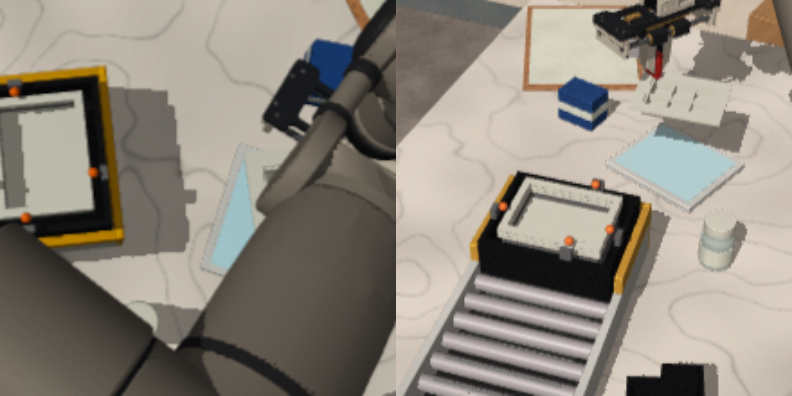

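The held tray's corners in the side view (about (628,108), (720,124), (735,87)) match the level prediction over the panel. The tote is still home. I'll let it settle and hand in.

Emit:
step_arm(
  commands=[
    [0,0,0,0,0,0,0],
    [0,0,0,0,0,0,0],
    [0,0,0,0,0,0,0],
    [0,0,0,0,0,0,0],
    [0,0,0,0,0,0,0],
  ],
)

```text
time: 13.2
tool_pos: [0.5604, -0.3522, 0.1501]
tool_rot: [3.142, 0.0, 2.563]
contact_force: [0.9, -0.9, -1.3]
opening: 0.0094
grip_force: 55.0
```

```bash
python3 -c "
from cell import *
print(hand_in())"
```

```text
the job is handed in; nothing more can be done
None
```

The job is handed in at 13.2 s (no verdict was returned): the tote is home in the bay, and the tray was peeled off by its tab and is held level, about 12 cm above the centre of the light panel.

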